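# Hook the keeper plate onto the engine cradle

## Robot

A 6-joint arm with a two-finger parallel gripper is mounted at the origin on the work surface. World frame = base frame: x ahead of the robot, y to its left, z up, the work surface at z = 0. Lengths are in m, angles in degrees, forces in N, time in s.
With the tool pointing down it reaches from about 0.25 to 0.725 m from the base axis. Payload 9.7 kg.
Tool frame: the origin (TCP) lies at the very end of the fingers, on their centre line; the grasp point (between the pads) lies 19 mm behind it (bot.grip_point_offset is the distance from the TCP to the grasp point, in m); y points along the fingers, x is the direction in which the jaws open and shut, and the axes are right-handed (so a half turn about y gives the same grasp; the last joint's range is limited). The gripper opens to 85 mm and grips with 20 to 120 N. Pads are 22 mm wide; open, the fingers measure 114 mm over their backs; the gripper's body (76 mm by 85 mm) begins 54 mm behind the grasp point. The pads swing forward as they close: fully open they stand 13 mm farther back than shut.
Start: joints at [77.177, 4.979, 10.078, 95.1, 0, 90], TCP at [0.122, 0.536, 0.231] pointing down, gripper open.
Joint ranges: [-179.16, 179.16], [-48.56, 103.87], [-65.8, 70.77], [-126.05, 130.52], [-82.76, 87.17], [-180, 180]. Speed limits (degrees/s): [127.2, 127.2, 147.25, 180, 180, 180].

## Interface

Orientations are given as [roll, pitch, yaw] about the fixed x, y, z axes, in that order (R = Rz(yaw) Ry(pitch) Rx(roll)).
In Python, from workcell import bot gives the robot as it stands.
- The arm moves only by the shell command python3 -m inch 'ROWS' [FORCE]. ROWS is JSON, a list of rows, each a list of 3 entries, a list of its own where there are three numbers: the shift along the tool's x, y, z in mm, then the turn, a rotation vector about the tool's x, y, z in rad, then the finger opening in mm, from 0 to 85.4. In form: [[[x, y, z], [ax, ay, az], grip], ...]. A call has 1 to 20 rows; each row is the pose to reach, as a shift and turn from the pose measured when the call began, along the tool's axes at that moment; what a row does not reach only later rows make up. A row lasts 1/10 s, in which the tool goes at most 50 mm and 8.59 degrees, less where a joint would pass 70% of its speed; a pose out of reach is approached as far as the arm can. A call with a gripper value outside its range is refused whole. The fingers move at their own pace and stop on an object; FORCE is the grip in N (left out, the last holds). Time passes only in rows, so rows that repeat a pose let the fingers close. It gives the time, the measured TCP pose, the force and the opening at its end, in the units of the state.
- bot.get_obs(): the state, without advancing time (a new reading comes with each control period).
- bot.camera(name): name is "scene" or "top" or "wrist"; returns a dict with "frame" (384x512x3 uint8, red, green, blue), "mtx" (3x3 intrinsics, pixels), "k1" (the pictures are not rectified: a ray, as slopes to the right and down, at radius r is drawn at 1 + k1 r^2 times it, then the intrinsics apply), "origin" and "orientation" of the camera in the world. Camera axes: x right, y down, z forward; pixel columns grow to the right and rows downward; lengths in m; the calibration is good to about 2 mm. A picture is of the moment at which its call begins. There is no depth.
- bot.job_done(): hands the job in, once; it reports no verdict.
Trained networks look in a picture, given as the dict that the camera call returned (one of the last four; its "shot" number tells which), for a name from the list of things; names that differ only in an ending like _2 or _b are one class to them, and where a whole thing is asked for, a point or a joint stands for the part that bears it (a point fixed in the world has none). Each returns a list of dicts, best first, with "confidence" (0 to 1); they miss things now and then, are a little off and sometimes report something else, mostly with a low value. They report only what shows in the picture. A call takes as long as a camera call.
- bot.search_frame(picture, name): "box" ([left, top, right, bottom] in pixels, round what is visible of it).
- bot.cut_out(picture, name): "region" (384x512 bool, what is visible of it) and "box" ([left, top, right, bottom] in pixels, round what is visible of it).
The state is a dict: "time": time; "q": joint angles; "qd": joint speeds; "joint_efforts": joint torques, N m; "ee_pos": TCP position; "tcp_rot": TCP orientation; "wrist_force": force on the tool from outside, world axes, zero at the start; "torque": the same for the moment, N m; "opening": finger opening in m.
Only numpy, scipy, OpenCV 4.12 (cv2) and the standard library are available. Lean on these libraries where they do the work, as an engineer would, in place of code of your own. Each camera call takes 0.05 s, during which the arm holds its last target. There are 200 camera calls.

## Task

Clamp the engine's free foot with the yellow keeper plate that lies on the bench: take it by its black tab, tilt it nose down to hook the lip of its oblong eye under the free stud's wide head, then level it, so that it lies flat on the foot with the dowel pin through its round hole and the head over both ends of the eye. Feel your way with light contact, never forcing or knocking the plate or the cradle. Let go at the end and leave everything else on the bench alone.

Things in the scene. Friction and masses are not known exactly. Their poses are not given: they have to be found in the camera images.
- cradle: Fixed green engine cradle, base 184 x 254 x 16 mm, with an aluminium engine up to 87 mm high to -y of the free station; beyond it (186 mm to -y) a second station with its keeper fitted, just as wanted here. Origin on the bench below the middle of the free stud's range; x runs from the free stud to its dowel pin, z up. At x below 30 mm it is low (clamp bar 22 mm), so a plate's nose can dip there.
- keeper: Loose yellow steel keeper plate, 145 x 40 x 6 mm, about 0.3 kg, lying flat, tab up. Origin in the middle of its underside; x runs from the nose (eye end, x = -72.5 mm) to the tail (+72.5), z up. In its final place keeper x points along cradle x, the hole is round the pin, the eye round the stud's stem and the underside is 40 mm above the bench.
- keeper_tab (a point): Centre of the keeper's black upright tab, to be pinched across its 10 mm (keeper y): 40 mm long in x, 36 mm tall, from 6 to 42 mm above the plate's underside. This point is at keeper x = 21, y = 0, 24 mm above the underside; axes as the keeper's.
- keeper_eye (a point): Centre of the square-cornered oblong eye: keeper x = -41 mm, y = 0, 3 mm above the underside. Eye 36.5 mm long (x from -59.25 to -22.75), 22 mm wide: too short for the 50 mm head unless the plate is tilted about 0.6 rad, nose down. With the eye's nose end kept within about 1.5 mm of the stem, its other end just clears the head as the tail comes down. Finally centred on the stud.
- keeper_hole (a point): Centre of the keeper's round hole, 14 mm in diameter, for the dowel pin: keeper x = 59 mm, y = 0, 3 mm above the underside; axes as the keeper's.
- keeper_lip (a point): Upper inner edge of the nose lip: keeper x = -59.25 mm, y = 0, 6 mm above the underside. The lip is the bar 13.25 mm wide ahead of the eye. It dips past the head's -x end and is drawn in +x under the head until it meets the stem. With the plate nearly level that is 12 mm further to +x than its final place, so the plate goes back that far before the hole meets the pin.
- strap_mid (a point): Centre of a plain dark steel strap 130 x 30 x 5 mm with two small round holes, lying loose on the bench: a bystander, not for this stud.
- wrench: A loose open-ended wrench lying on the bench, a bystander.
- screwdriver: A loose screwdriver lying on the bench, a bystander.
- foot_top (a point): Middle of the top of the engine's free foot, cradle x = 52, y = 0, 40 mm above the bench; the foot spans x 30 to 74, y -51 to +15 mm. The plate lies on it and on the pin's collar (26 mm in diameter, top 40 mm). The pin stands 100 mm from the stud in +x, 10 mm in diameter, top 51 mm above the bench, tapered over 3 mm. The stud's stem is 12 mm in diameter; its nut, radius 11 mm, ends at 30 mm.
- stud_mid (a point): 57 mm above the bench over the cradle's origin, axes as the cradle's: the MIDDLE of the range of the top of the free stud's head. Stud and pin stand on one dark clamp bar, set to fit the engine and locked anywhere up to 10 mm either way in cradle x; that setting is not in the measured poses: look or feel for it. Steel hammer head 50 mm long in x, 14 in y, 8 thick, underside 49 mm above the bench.

How it is judged:
By the outcome, as a careful person would: the job done as asked, in the order asked, and still so for the second after the job is handed in, with the robot touching nothing.
It also fails if it takes over 64 s, if anything falls off the work surface, if the arm or the gripper's body presses on something with over 40 N, if the wrist force passes 120 N, or if a joint passes its speed limit or range.

## Working session

There is one attempt and no reset: what is moved stays moved. The work goes in short steps, Python scripts to look and compute and a shell command to move; the robot and the scene stay as the last step left them, time stands still between calls to the robot, and variables do not carry over. Pictures are saved under pics/ and viewed, about 8 in all and at most 12, crops included, and the job is handed in when it is done.

```bash
ls; mkdir -p pics
python3 - <<'E'
from workcell import bot
import cv2,numpy as np
print(bot.get_obs())
ims=[]
for n in ["scene","top"]:
    p=bot.camera(n); ims.append(p["frame"])
    print(n,p["mtx"].tolist() if hasattr(p["mtx"],'tolist') else p["mtx"],p["k1"],p["origin"],p["orientation"])
    for t in ["keeper","keeper_tab","keeper_eye","keeper_hole","cradle","stud_mid","foot_top","keeper_lip"]:
        r=bot.search_frame(p,t)
        print(t,[(np.round(d["box"],1).tolist(),round(d["confidence"],2)) for d in r[:2]])
    cv2.imwrite(f"pics/{n}0.png",cv2.resize(p["frame"][...,::-1],(800,600),interpolation=cv2.INTER_CUBIC))
E
```

```text
pics
{'time': 0.0, 'q': array([ 7.71775708e+01,  5.01247384e+00,  1.00332019e+01,  9.51010698e+01,
       -1.08676383e-03,  9.00003829e+01]), 'qd': array([-0.0192016 , -0.0266167 ,  0.08393885,  0.0408055 ,  0.1268782 ,
       -0.00458703]), 'joint_efforts': array([ 1.48554358e-03, -5.20400798e+01,  4.64785874e+01,  1.69294380e-02,
        7.93887375e-05, -5.71027982e-06]), 'ee_pos': array([0.12201215, 0.5360427 , 0.23055869]), 'tcp_rot': array([-9.00010873e+01,  8.03417381e-02,  7.71771879e+01]), 'wrist_force': array([ 0.62130061, -0.00839285,  0.25467181]), 'torque': array([0.00047504, 0.02599828, 0.02222633]), 'opening': 0.08541890485547886}
scene [[490.0774563994643, 0.0, 242.99415005467986], [0.0, 490.0774563994643, 188.96496217365967], [0.0, 0.0, 1.0]] 0.038855192889381496 [1.25289093 0.63406251 0.73936439] [-127.66557333    0.37642372  130.56009758]
keeper [([269.7, 186.3, 310.9, 232.0], 0.76)]
keeper_tab [([271.5, 190.2, 309.3, 229.6], 0.61)]
keeper_eye [([267.3, 192.3, 311.3, 229.9], 0.8)]
keeper_hole [([265.2, 189.1, 313.3, 229.1], 0.65), ([127.7, 127.0, 234.3, 208.8], 0.35)]
cradle [([127.3, 125.9, 236.9, 206.3], 0.66)]
stud_mid []
foot_top [([124.0, 128.2, 237.5, 208.5], 0.69)]
keeper_lip [([270.8, 189.9, 309.1, 230.4], 0.72)]
top [[421.24075494834625, 0.0, 249.88426482868763], [0.0, 421.24075494834625, 196.51584962720332], [0.0, 0.0, 1.0]] 0.007123408791424808 [0.50837623 0.07763132 0.86925363] [-172.2224552     0.98238225  -91.10497624]
keeper [([211.2, 215.1, 238.5, 288.8], 0.94), ([123.3, 128.8, 217.3, 153.3], 0.72)]
keeper_tab [([207.3, 212.0, 242.1, 288.9], 0.56)]
keeper_eye [([211.3, 217.4, 237.3, 286.2], 0.88), ([310.0, 166.3, 449.4, 281.9], 0.21)]
keeper_hole [([213.2, 212.4, 242.5, 288.5], 0.92)]
cradle [([306.5, 165.2, 449.7, 282.9], 0.67)]
stud_mid [([306.0, 165.2, 450.9, 282.2], 0.59)]
foot_top []
keeper_lip [([207.4, 215.5, 240.2, 287.0], 0.77)]
```

View pics/top0.png

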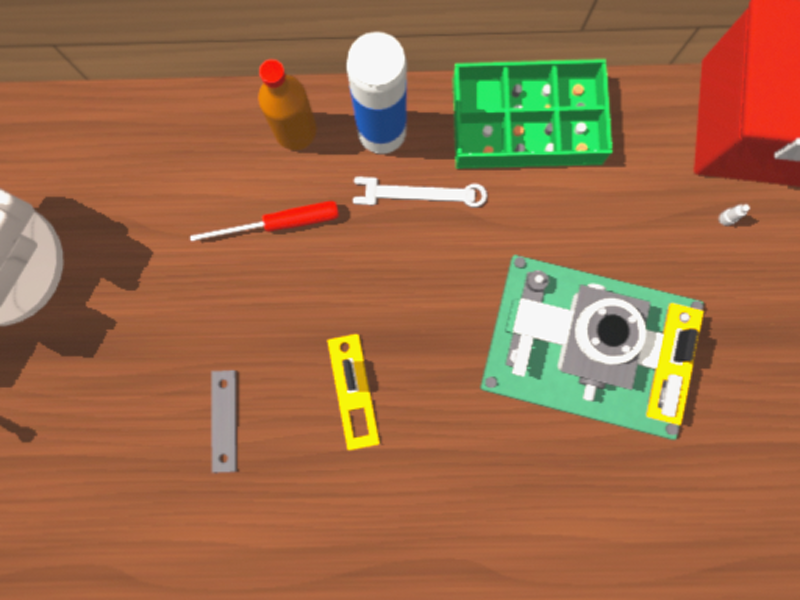

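View pics/scene0.png

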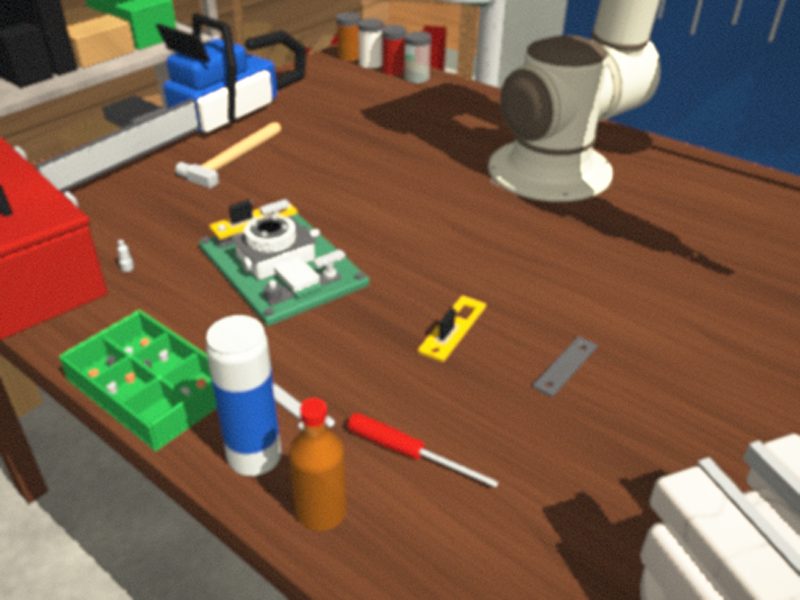

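The top view shows the loose keeper at (353,390) with its hole end up at (344,347) and its eye at (360,422). The free stud is at about (522,355), its pin at (537,280), with the engine to the right (-y). Next I'll make rough world poses.

```bash
cat > h.py <<'E'
from workcell import bot
import cv2,numpy as np
from scipy.spatial.transform import Rotation as R
def rot(o): return R.from_euler('xyz',o,degrees=True).as_matrix()
def unproj(p,uv,z):
    K=np.array(p["mtx"]);uv=np.atleast_2d(np.array(uv,float))
    d=(uv-K[:2,2])/[K[0,0],K[1,1]]; s=d.copy()
    for _ in range(10): s=d/(1+p["k1"]*(s**2).sum(1,keepdims=True))
    r=np.c_[s,np.ones(len(s))]@rot(p["orientation"]).T; o=np.array(p["origin"])
    return o+r*((z-o[2])/r[:,2])[:,None]
def proj(p,X):
    K=np.array(p["mtx"]);c=(np.atleast_2d(X)-p["origin"])@rot(p["orientation"])
    s=c[:,:2]/c[:,2:];s=s*(1+p["k1"]*(s**2).sum(1,keepdims=True))
    return s*[K[0,0],K[1,1]]+K[:2,2]
def yellow(p):
    h=cv2.cvtColor(p["frame"],cv2.COLOR_RGB2HSV)
    return cv2.inRange(h,(20,150,60),(35,255,255))
def tool(): 
    o=bot.get_obs(); return np.array(o["ee_pos"]),rot(o["tcp_rot"]),o
def rows(Pw,Rw):
    "shift mm, rotvec rad in tool axes to reach world TCP Pw, Rw"
    P,Rt,_=tool(); return np.round(Rt.T@(np.array(Pw)-P)*1000,1),np.round(R.from_matrix(Rt.T@Rw).as_rotvec(),3)
E
python3 - <<'E'
from h import *
p=bot.camera("top")
f=512/800
for n,uv,z in [("hole",(344,347),.006),("eye",(360,422),.006),("stud",(522,355),.057),("pin",(537,280),.051)]:
    print(n,unproj(p,np.array(uv)*f,z).round(3))
P,Rt,o=tool(); w=bot.camera("wrist")
print("wrist cam in tool",(Rt.T@(np.array(w["origin"])-P)).round(3),(Rt.T@rot(w["orientation"])).round(3).tolist(),np.array(w["mtx"])[0,0])
E
```

```text
hole [[0.575 0.152 0.006]]
eye [[0.477 0.132 0.006]]
stud [[ 0.557 -0.071  0.057]]
pin [[ 0.651 -0.095  0.051]]
wrist cam in tool [ 0.001 -0.142  0.075] [[1.0, 0.0, 0.0], [0.0, -0.292, 0.957], [0.0, -0.957, -0.292]] 280.31089908954806
```

```bash
python3 -m inch '[[[0,0,0],[0,0.14,0],50],[[0,0,0],[0,0.14,0],50]]'
python3 - <<'E'
from h import *
print(bot.get_obs()["q"].round(1))
E
```

```text
time: 1.2
ee_pos: [0.1221, 0.5363, 0.2313]
tcp_rot: [-90.0, 0.0, 69.0]
wrist_force: [0.8, 0.5, 0.7]
opening: 0.0591
[77.2  5.  10.1 95.1  0.  98.2]
```

Run:
```python
from h import *
Rw=rot([-90,0,101.5]); print(rows([.538,.144,.20],Rw))
```

```text
(array([-217.3,   31.3, -528.8]), array([-0.   , -0.567, -0.   ]))
```

```bash
python3 -m inch '[[[-15,2,-38],[0,-0.04,0],40],[[-30,4,-75],[0,-0.08,0],40],[[-46,7,-113],[0,-0.12,0],40],[[-62,9,-151],[0,-0.16,0],40],[[-78,11,-189],[0,-0.2,0],40],[[-93,13,-226],[0,-0.24,0],40],[[-109,16,-265],[0,-0.28,0],40],[[-124,18,-302],[0,-0.32,0],40],[[-140,20,-340],[0,-0.36,0],40],[[-155,22,-377],[0,-0.4,0],40],[[-171,25,-416],[0,-0.45,0],40],[[-186,27,-453],[0,-0.5,0],40],[[-202,29,-491],[0,-0.55,0],40],[[-217.3,31,-529],[0,-0.567,0],40],[[-217.3,31,-529],[0,-0.567,0],40],[[-217.3,31,-529],[0,-0.567,0],40]]'
python3 - <<'E'
from h import *
p=bot.camera("wrist"); cv2.imwrite("pics/w1.png",cv2.resize(p["frame"][...,::-1],(800,600),interpolation=cv2.INTER_CUBIC))
m=yellow(p); cs,hi=cv2.findContours(m,cv2.RETR_CCOMP,cv2.CHAIN_APPROX_NONE)
for i,c in enumerate(cs):
    if cv2.contourArea(c)>60:
        print(hi[0][i][3],cv2.contourArea(c),cv2.minAreaRect(c))
        q=cv2.boxPoints(cv2.minAreaRect(c)); print(unproj(p,q,.006).round(4).tolist())
print(bot.get_obs()["q"])
E
```

```text
time: 2.8
ee_pos: [0.5385, 0.1433, 0.1998]
tcp_rot: [-89.9, -0.0, 101.6]
wrist_force: [-0.2, -0.1, 0.7]
opening: 0.0402
-1 4064.5 ((262.05810546875, 147.36219787597656), (36.308597564697266, 121.29402923583984), 1.0609116554260254)
[[0.5949, 0.1365, 0.006], [0.4511, 0.1119, 0.006], [0.4436, 0.1521, 0.006], [0.5865, 0.1822, 0.006]]
1 598.0 ((260.9566955566406, 174.9525909423828), (14.258005142211914, 52.309627532958984), 2.602562189102173)
[[0.5832, 0.147, 0.006], [0.5175, 0.1368, 0.006], [0.5148, 0.1537, 0.006], [0.5805, 0.1649, 0.006]]
1 576.0 ((262.5, 116.0), (19.0, 32.0), 0.0)
[[0.4988, 0.1306, 0.006], [0.4636, 0.1236, 0.006], [0.4592, 0.1448, 0.006], [0.4943, 0.1526, 0.006]]
[1.49784782e+01 5.41293643e+00 7.08882461e+00 9.17015881e+01
 1.11416193e-02 3.38325209e+00]
```

View pics/w1.png

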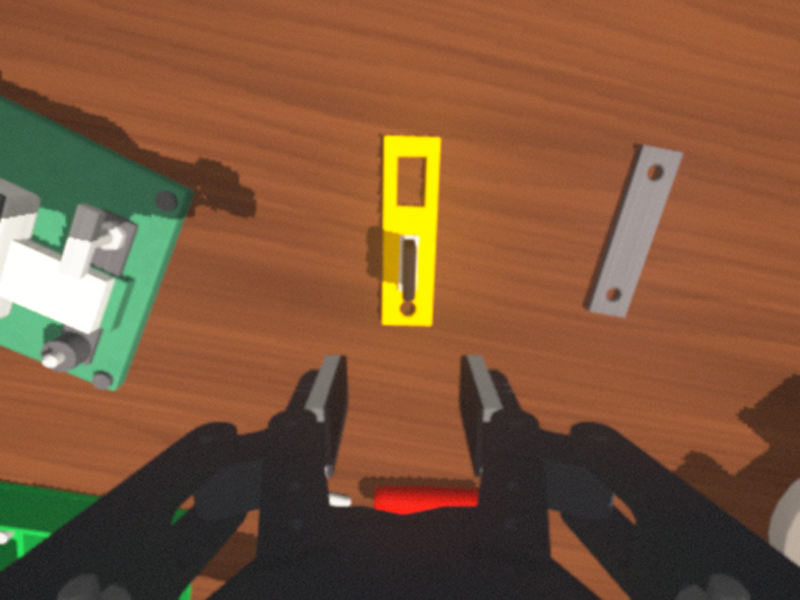

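The wrist view shows the keeper centred at (410,230), its eye up at (412,180), its hole at (407,308), and the tab at (409,265) in line with the jaws. The cradle is on the left: its free stud head is near (90,240) and its pin at (55,358).

Run:
```python
from h import *
from scipy.optimize import minimize
p=bot.camera("wrist"); m=yellow(p); n,l,s,c=cv2.connectedComponentsWithStats(m)
i=[j for j in range(1,n) if s[j,4]>1500 and 150<c[j][0]<350][0]
M=(l==i).astype(np.uint8)
def ren(v):
    th=v[2];A=np.array([[np.cos(th),-np.sin(th)],[np.sin(th),np.cos(th)]])
    def q(pts): 
        w=np.c_[(np.array(pts)/1000)@A.T+v[:2],np.full(len(pts),.006)]; return (proj(p,w)*256).astype(np.int32)
    I=np.zeros(M.shape,np.uint8)
    cv2.fillPoly(I,[q([(-72.5,-20),(72.5,-20),(72.5,20),(-72.5,20)])],1,shift=8)
    cv2.fillPoly(I,[q([(-59.25,-11),(-22.75,-11),(-22.75,11),(-59.25,11)])],0,shift=8)
    return I
def cost(v):
    d=ren(v)!=M; 
    # ignore the tab area
    d[155:205,245:275]=False
    return d.sum()
r=minimize(cost,[.519,.1457,np.radians(10.8)],method="Nelder-Mead",options=dict(initial_simplex=[[.519,.1457,.188],[.523,.1457,.188],[.519,.150,.188],[.519,.1457,.22]]))
v=r.x;print(r.fun,v,np.degrees(v[2]))
tab=v[:2]+.021*np.array([np.cos(v[2]),np.sin(v[2])]);print(tab)
Rw=rot([-90,0,90+np.degrees(v[2])]);print(rows([*tab,.06],Rw),rows([*tab,.010],Rw))
```

```text
268.0 [0.51972111 0.14487854 0.18076475] 10.357057043601113
[0.54037894 0.14865396]
(array([  3.5, 140.4,  -3.4]), array([-0.   ,  0.022,  0.   ])) (array([  3.5, 190.4,  -3.5]), array([-0.   ,  0.022,  0.   ]))
```

```bash
python3 -m inch '[[[3.5,40,-3.4],[0,0.022,0],40],[[3.5,80,-3.4],[0,0.022,0],40],[[3.5,120,-3.4],[0,0.022,0],40],[[3.5,145,-3.4],[0,0.022,0],40],[[3.5,165,-3.4],[0,0.022,0],40],[[3.5,180,-3.4],[0,0.022,0],40],[[3.5,187,-3.4],[0,0.022,0],40],[[3.5,190,-3.4],[0,0.022,0],40],[[3.5,190,-3.4],[0,0.022,0],40]]' 
python3 -m inch '[[[0,0,0],[0,0,0],15],[[0,0,0],[0,0,0],15],[[0,0,0],[0,0,0],15],[[0,0,0],[0,0,0],5],[[0,0,0],[0,0,0],0],[[0,0,0],[0,0,0],0],[[0,0,0],[0,0,0],0]]' 100
python3 - <<'E'
from h import *
o=bot.get_obs();print(o["ee_pos"],o["tcp_rot"],o["opening"],o["wrist_force"])
E
```

```text
time: 3.8
ee_pos: [0.5406, 0.1489, 0.011]
tcp_rot: [-90.0, -0.0, 100.4]
wrist_force: [0.0, 0.2, 0.5]
opening: 0.04
time: 4.5
ee_pos: [0.541, 0.1489, 0.0117]
tcp_rot: [-90.1, -0.0, 100.4]
wrist_force: [-0.4, -1.2, 6.2]
opening: 0.0084
[0.54099446 0.14890903 0.01169421] [-9.00995598e+01 -1.25518826e-02  1.00383555e+02] 0.008428350129874551 [-0.41056506 -1.19900558  6.1543628 ]
```

```bash
python3 - <<'E'
from h import *
print(rows([.541,.149,.16],rot([-90,0,100.4])),rows([.64,.015,.16],rot([-90,0,76])))
E
python3 -m inch '[[[0,-1,0],[0,0,0],0],[[0,-3,0],[0,0,0],0],[[0,-8,0],[0,0,0],0],[[0,-20,0],[0,0,0],0]]'
```

```text
(array([ 1.000e-01, -1.483e+02, -3.000e-01]), array([ 0.002, -0.   ,  0.   ])) (array([-149.5, -148.2,  -73.5]), array([0.002, 0.426, 0.001]))
time: 4.9
ee_pos: [0.5401, 0.1487, 0.0311]
tcp_rot: [-90.0, -0.0, 100.4]
wrist_force: [0.0, -0.0, -2.7]
opening: 0.0085
```

```bash
python3 -m inch '[[[0,-25,0],[0,0,0],0],[[-10,-55,-5],[0,0.03,0],0],[[-25,-85,-12],[0,0.07,0],0],[[-45,-110,-22],[0,0.13,0],0],[[-70,-125,-34],[0,0.2,0],0],[[-95,-128,-46],[0,0.27,0],0],[[-115,-128,-56],[0,0.33,0],0],[[-132,-128,-65],[0,0.38,0],0],[[-144,-128,-71],[0,0.41,0],0],[[-149.5,-128,-73.5],[0,0.426,0],0],[[-149.5,-128,-73.5],[0,0.426,0],0],[[-149.5,-128,-73.5],[0,0.426,0],0]]'
python3 - <<'E'
from h import *
p=bot.camera("wrist"); np.save("w2.npy",p["frame"]); cv2.imwrite("pics/w2.png",cv2.resize(p["frame"][...,::-1],(800,600),interpolation=cv2.INTER_CUBIC))
P,Rt,o=tool();print(P,o["tcp_rot"],o["q"].round(1),o["wrist_force"])
import pickle; pickle.dump((p,P,Rt),open("w2.pkl","wb"))
E
```

```text
time: 6.1
ee_pos: [0.6391, 0.0154, 0.1592]
tcp_rot: [-89.9, 0.0, 76.0]
wrist_force: [0.0, -0.0, -2.6]
opening: 0.0085
[0.63909683 0.01553613 0.15927397] [-8.99612904e+01 -3.67088930e-04  7.60483296e+01] [ 1.4 16.6 15.5 88.9  0.  15.3] [ 0.08555135  0.31838255 -2.41289398]
```

View pics/w2.png

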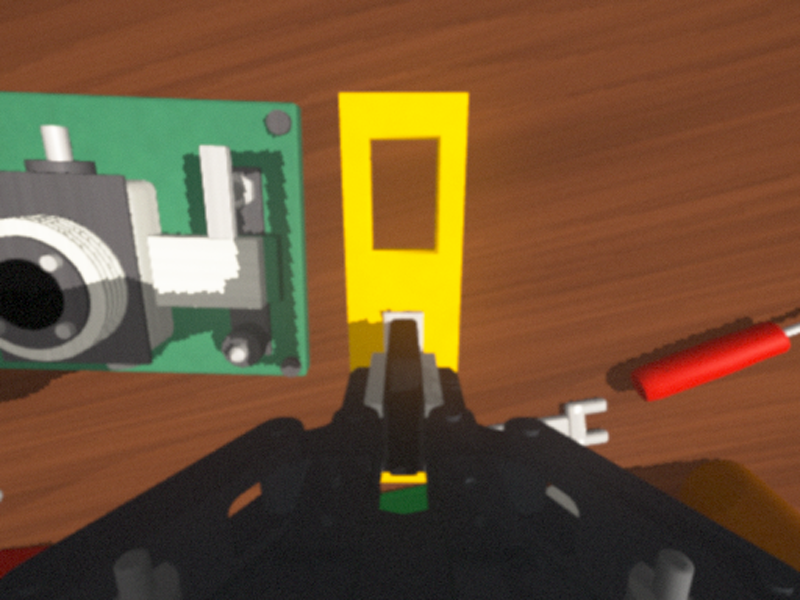

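The view shows the keeper held straight: eye corners at (371,139), (439,137), (437,249) and (372,250). The stud head runs from (215,146) to (222,239), and the pin tip is at (238,352). Next I'll measure both from this picture.

Run:
```python
from h import *
import pickle
p,P,Rt=pickle.load(open("w2.pkl","rb")); f=.64
hsv=cv2.cvtColor(p["frame"],cv2.COLOR_RGB2HSV)
# head
px=np.array([(200,146),(230,146),(209,239),(236,239),(238,352)])*f
print("head/pin",unproj(p,px[:4],.057).round(4).tolist(),unproj(p,px[4:],.051).round(4).tolist())
# bench-frame green base corners (top z .016)
g=np.array([(299,105),(307,375)])*f; G=unproj(p,g,.016);print("base",G.round(4).tolist(),np.degrees(np.arctan2(*(G[1]-G[0])[[1,0]])))
# plate in tool
M=yellow(p); M[230:]=0
cs,hi=cv2.findContours(M,cv2.RETR_CCOMP,cv2.CHAIN_APPROX_NONE)
for i,c in enumerate(cs):
    if cv2.contourArea(c)>300 and hi[0][i][3]>=0:
        q=cv2.approxPolyDP(c,5,True)[:,0].astype(float);print("eye px",q.tolist())
        for z in (P[2]-.0057,):
            W=unproj(p,q,z); print("tool mm",((W-P)@Rt*1000).round(1).tolist())
c=max(cs,key=cv2.contourArea);q=c[:,0];top=q[q[:,1]<q[:,1].min()+3];print("nose px",top.min(0),top.max(0))
W=unproj(p,[top[top[:,0].argmin()],top[top[:,0].argmax()]],P[2]-.0057);print(((W-P)@Rt*1000).round(1).tolist())
a=hsv[85:170,115:170]; 
print(a[::4,::3,2])
```

```text
head/pin [[0.5341, -0.0675, 0.057], [0.5379, -0.0522, 0.057], [0.5815, -0.081, 0.057], [0.5851, -0.0664, 0.057]] [[0.6526, -0.0923, 0.051]]
base [[0.5209, -0.0184, 0.016], [0.6936, -0.0682, 0.016]] -16.08512545705543
eye px [[238.0, 89.0], [280.0, 90.0], [277.0, 159.0], [238.0, 158.0]]
tool mm [[-8.9, 5.8, 81.2], [12.0, 5.8, 80.8], [11.2, 5.7, 46.1], [-9.6, 5.7, 46.6]]
nose px [216  59] [299  61]
[[-19.2, 5.8, 93.9], [20.8, 5.8, 93.9]]
[[163 164 163 164 167 164 165 164 164 161 162 161 161 163 161 162 160 164
  161]
 [163 165 165 167 163 163 164 164 164 161 160 158 162 160 161 164 162 164
  163]
 [164 168 163 163 179 214 211 211 197 189 156 162 162 161 163 160 160 164
  167]
 [165 166 157 161 188 235 236 241 239 240 187  96 117 123 100 101 129 109
   94]
 [160  94  94  93 120 237 235 241 240 240 200 111  87  92  88  89  91  92
   87]
 [162  97  89  89 102 238 237 241 242 240 207 117  87  85  85  85  88  88
   89]
 [166 101  93  91  96 234 236 239 241 239 214 118  79  77  68  70  79  62
   90]
 [171 142  88  93  91 230 235 239 241 240 234 161 132 161 157 122 120 107
  137]
 [170 118  9
[... 422 characters left out ...]
 236 241 240 241 210  94  87 124 121 122 118
  147]
 [167 171 130  95  93  94 230 235 240 241 240 212 111  72 117 119 125 121
  139]
 [171 170 140  95  95  96 228 237 240 241 240 218 126  78 124 122 123 120
  127]
 [129 149 142 101 102 104 212 236 238 241 241 234 136  76  81  73  87  76
   79]
 [250 249 250 249 249 248 244 240 243 244 244 241 146 141 137 141 134 114
   94]
 [252 252 252 251 252 252 252 251 251 251 251 251 187 154 151 155 153 109
   97]
 [253 253 253 253 253 253 252 252 252 252 252 252 243 158 154 158 154 112
   98]
 [253 253 253 252 253 253 253 253 253 252 252 252 212 161 162 158 154 114
  101]
 [253 252 252 252 252 252 252 252 252 252 252 251 248 157 153 153 154 116
  101]]
```

Run:
```python
from h import *
import pickle
p,P,Rt=pickle.load(open("w2.pkl","rb"))
H=unproj(p,[(136.75,93),(141.3,154.5)],.057); pin=unproj(p,[(152.3,225.3)],.051)[0]
s=H.mean(0); a=lambda d:np.degrees(np.arctan2(d[1],d[0]))
print(H.round(4),np.linalg.norm(H[1]-H[0]),s,a(H[1]-H[0]));print(pin,np.linalg.norm((pin-s)[:2]),a(pin-s))
a_=unproj(p,[(200/1.5625,375/1.5625)],.016)
# fitted keeper + base second edge: back edge of base near robot
B=unproj(p,np.array([(299,105),(60,96)])*.64,.016);print(B,a(B[1]-B[0]))
c=p["frame"][80:245,100:200,::-1]; cv2.imwrite("pics/c2.png",cv2.resize(c,None,fx=3.6,fy=3.6,interpolation=cv2.INTER_CUBIC))
```

```text
[[ 0.5355 -0.0604  0.057 ]
 [ 0.5844 -0.0752  0.057 ]] 0.05105967453465097 [ 0.55994377 -0.06777821  0.057     ] -16.783935118439047
[ 0.65259353 -0.09232251  0.051     ] 0.09584570815326512 -14.837667430531221
[[ 0.52094739 -0.01838392  0.016     ]
 [ 0.48277318 -0.15438731  0.016     ]] -105.67867066523262
```

View pics/c2.png

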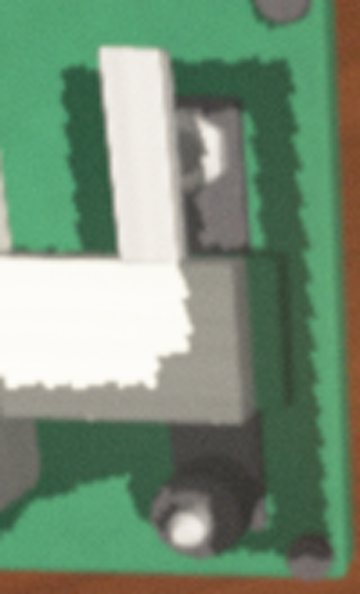

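```bash
cat >> h.py <<'E'
PSI=np.radians(-15.5); S=np.array([.5592,-.0675]); LAT=-.0009  # stud, yaw, lateral camera bias
T0=np.array([80.85,11.7])  # TCP from lower inner lip edge, keeper x,z (mm)
def pose(th,X,Z,lat=None):
    c,s=np.cos(th),np.sin(th); x=X+T0[0]*c-T0[1]*s; z=Z+T0[0]*s+T0[1]*c
    cx=np.array([np.cos(PSI),np.sin(PSI)]);cy=np.array([-cx[1],cx[0]])
    w=S+cx*x/1000+cy*(LAT if lat is None else lat)
    Rw=R.from_euler('z',PSI).as_matrix()@R.from_euler('y',-th).as_matrix()@np.array([[0,0,-1],[1,0,0],[0,-1,0]],float)
    return np.r_[w,z/1000],Rw
def where():
    "th, X, Z of lip lower edge from measured TCP, lateral mm, yaw err deg"
    P,Rt,o=tool(); A=R.from_euler('z',-PSI).as_matrix()@Rt; k=-A[:,2]
    th=np.arcsin(k[2]);c,s=np.cos(th),np.sin(th)
    cx=np.array([np.cos(PSI),np.sin(PSI)]);cy=np.array([-cx[1],cx[0]]);d=(P[:2]-S)*1000
    x=d@cx;z=P[2]*1000
    F=R.from_euler('z',-PSI).as_matrix()@np.array(o["wrist_force"])
    return dict(th=round(th,3),X=round(x-T0[0]*c+T0[1]*s,2),Z=round(z-T0[0]*s-T0[1]*c,2),lat=round(d@cy,2),yaw=round(np.degrees(np.arctan2(k[1],k[0])),2),F=F.round(1),t=round(o["time"],2),op=round(o["opening"]*1e3,2),M=np.round(o["torque"],2))
def plan(*a): print(a,*[x.tolist() for x in rows(*pose(*a))])
E
python3 - <<'E'
from h import *
import pickle
p,P,Rt=pickle.load(open("w2.pkl","rb"))
c=lambda u,v:(100+u/3.6,80+v/3.6)
A=np.array([[np.cos(PSI),np.sin(PSI)],[-np.sin(PSI),np.cos(PSI)]])
def rel(uv,z): return (A@((unproj(p,[uv],z)[0,:2]-S)*1000)).round(1)
print("foot near",rel(c(10,256),.04),rel(c(248,262),.04),"far",rel(c(245,420),.04),rel(c(20,416),.04))
print("pin",rel(c(188,528),.051),"head",rel(c(100,46),.057),rel(c(163,46),.057),rel(c(119.5,260),.057),rel(c(183,260),.057))
print("base corners",rel(np.array((299,105))*.64,.016),rel(np.array((307,375))*.64,.016))
print(where())
plan(0,-33,95);plan(.62,-33,95);plan(.62,-30,70);plan(.62,-28,40.5)
E
```

```text
foot near [ 27.4 -43.1] [27.2 18.2] far [70.7 14.6] [ 71.2 -46.3]
pin [98.1  0.8] head [-24.7  -6.8] [-25.1   7.5] [24.5 -7.5] [24.1  7.9]
base corners [-50.   37.1] [129.7  35.3]
{'th': np.float64(-0.001), 'X': np.float64(-26.06), 'Z': np.float64(147.63), 'lat': np.float64(101.37), 'yaw': np.float64(1.55), 'F': array([-0. ,  0.3, -2.4]), 't': 6.15, 'op': 8.5, 'M': array([ 0.03, -0.06,  0.06])}
(0, -33, 95) [-102.0, 52.6, 9.7] [-0.001, 0.027, -0.0]
(0.62, -33, 95) [-101.5, 7.8, 31.5] [-0.621, 0.026, 0.008]
(0.62, -30, 70) [-101.5, 32.8, 28.5] [-0.621, 0.026, 0.008]
(0.62, -28, 40.5) [-101.6, 62.3, 26.5] [-0.621, 0.026, 0.008]
```

```bash
python3 -m inch '[[[-6,0,2],[-0.03,0.002,0],0],[[-16,0,5],[-0.09,0.005,0.001],0],[[-28,0,8],[-0.16,0.008,0.002],0],[[-41,1,12],[-0.24,0.011,0.003],0],[[-54,3,16],[-0.32,0.014,0.004],0],[[-66,4,20],[-0.4,0.017,0.005],0],[[-78,5,24],[-0.47,0.02,0.006],0],[[-88,6,27],[-0.53,0.022,0.007],0],[[-96,7,30],[-0.58,0.024,0.008],0],[[-101.5,8,31.5],[-0.621,0.026,0.008],0],[[-101.5,20,30],[-0.621,0.026,0.008],0],[[-101.5,32.8,28.5],[-0.621,0.026,0.008],0],[[-101.5,32.8,28.5],[-0.621,0.026,0.008],0],[[-101.5,32.8,28.5],[-0.621,0.026,0.008],0]]'
python3 - <<'E'
from h import *
print(where(),bot.get_obs()["q"].round(1))
p=bot.camera("wrist"); cv2.imwrite("pics/w3.png",cv2.resize(p["frame"][...,::-1],(800,600),interpolation=cv2.INTER_CUBIC))
def W(X,Y,Z): 
    cx=np.array([np.cos(PSI),np.sin(PSI)]);cy=np.array([-cx[1],cx[0]]); return np.r_[S+(cx*X+cy*Y)/1000,Z/1000]
q=where();th,X,Z=q["th"],q["X"],q["Z"]
def K(kx,y,kz):
    c,s=np.cos(th),np.sin(th);d=kx+59.25; return W(X+d*c-kz*s,y+q["lat"],Z+d*s+kz*c)
for n,X_ in [("head",[W(-25,-7,57),W(-25,7,57),W(25,7,57),W(25,-7,57)]),("eye top",[K(-59.25,-11,6),K(-59.25,11,6),K(-22.75,11,6),K(-22.75,-11,6)]),("nose",[K(-72.5,-20,6),K(-72.5,20,6)])]: print(n,(proj(p,np.array(X_))/.64).round().tolist())
plan(.62,-28,40.5)
E
```

```text
time: 7.55
ee_pos: [0.587, -0.0757, 0.1256]
tcp_rot: [-125.4, -0.0, 74.5]
wrist_force: [0.4, 0.1, -3.1]
opening: 0.0087
{'th': np.float64(0.618), 'X': np.float64(-30.14), 'Z': np.float64(69.2), 'lat': np.float64(-0.52), 'yaw': np.float64(0.05), 'F': array([ 0.4,  0.2, -3.1]), 't': 7.55, 'op': 8.75, 'M': array([ 0.23,  0.75, -0.01])} [ -4.2 -23.8 -35.3  43.6  -6.5   9.2]
head [[382.0, 135.0], [421.0, 136.0], [417.0, 236.0], [386.0, 235.0]]
eye top [[365.0, 144.0], [434.0, 144.0], [432.0, 257.0], [368.0, 257.0]]
nose [[335.0, 99.0], [464.0, 99.0]]
(0.62, -28, 40.5) [-0.4, 24.9, 15.6] [-0.001, 0.0, 0.001]
```

View pics/w3.png

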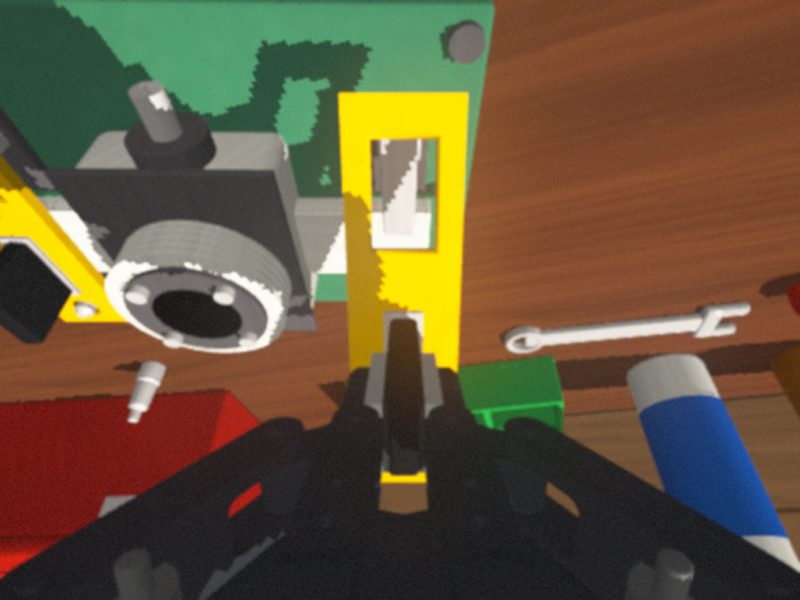

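The view looks down through the tilted eye (x 371–438, y 138–249). The stud head sits centrally below it, with its far end at (400,235), and its near end is still hidden by the lip. Now I'll descend beside the head's -x end.

Run:
```python
from h import *
print(where()); plan(.62,-30,55,-.0013); plan(.62,-30,46,-.0013); plan(.62,-30,40.5,-.0013)
P,Rt,_=tool(); w=bot.camera("wrist"); print((Rt.T@(np.array(w["origin"])-P)).round(4), R.from_matrix(Rt.T@rot(w["orientation"])).as_euler('xyz',degrees=True).round(2))
```

```text
{'th': np.float64(0.619), 'X': np.float64(-29.77), 'Z': np.float64(69.84), 'lat': np.float64(-0.51), 'yaw': np.float64(0.03), 'F': array([ 0.4,  0.4, -2.5]), 't': 7.6, 'op': 8.51, 'M': array([ 0.23,  0.81, -0.05])}
(0.62, -30, 55, -0.0013) [-0.8, 11.9, 8.8] [-0.001, 0.0, 0.001]
(0.62, -30, 46, -0.0013) [-0.8, 19.2, 14.0] [-0.001, 0.0, 0.001]
(0.62, -30, 40.5, -0.0013) [-0.8, 23.7, 17.2] [-0.001, 0.0, 0.001]
[ 0.0011 -0.1423  0.0753] [-1.0696e+02 -2.0000e-02 -1.0000e-02]
```

```bash
python3 -m inch '[[[-0.8,4,3],[0,0,0],0],[[-0.8,8,6],[0,0,0],0],[[-0.8,12,8.8],[0,0,0],0],[[-0.8,14.5,10.5],[0,0,0],0],[[-0.8,17,12.3],[0,0,0],0],[[-0.8,19.2,14],[0,0,0],0],[[-0.8,19.2,14],[0,0,0],0]]';  python3 - <<'E'
from h import *
print(where())
plan(.62,-30,40.5,-.0013)
E
```

```text
time: 8.35
ee_pos: [0.5867, -0.0765, 0.1024]
tcp_rot: [-125.5, -0.0, 74.5]
wrist_force: [-0.9, -0.6, -2.4]
opening: 0.0085
{'th': np.float64(0.619), 'X': np.float64(-30.08), 'Z': np.float64(45.97), 'lat': np.float64(-1.35), 'yaw': np.float64(0.03), 'F': array([-0.7, -0.9, -2.4]), 't': 8.35, 'op': 8.45, 'M': array([ 0.2 ,  0.79, -0.02])}
(0.62, -30, 40.5, -0.0013) [0.1, 4.5, 3.1] [-0.001, 0.0, 0.001]
```

```bash
python3 -m inch '[[[0,1.5,1],[0,0,0],0],[[0,3,2],[0,0,0],0],[[0,4.5,3.1],[0,0,0],0],[[0,4.5,3.1],[0,0,0],0]]';  python3 - <<'E'
from h import *
p=bot.camera("wrist")
cv2.imwrite("pics/w4.png",cv2.resize(p["frame"][60:210,180:330,::-1],(600,600),interpolation=cv2.INTER_CUBIC))
print(where())
plan(.62,-16,40.5,-.0013)
E
```

```text
time: 8.75
ee_pos: [0.5867, -0.0766, 0.0966]
tcp_rot: [-125.5, -0.0, 74.5]
wrist_force: [0.4, -0.0, -2.3]
opening: 0.0083
{'th': np.float64(0.619), 'X': np.float64(-30.09), 'Z': np.float64(40.31), 'lat': np.float64(-1.4), 'yaw': np.float64(0.03), 'F': array([ 0.5, -0.4, -2.3]), 't': 8.8, 'op': 8.59, 'M': array([ 0.24,  0.81, -0.02])}
(0.62, -16, 40.5, -0.0013) [0.1, 8.0, -11.6] [-0.001, 0.0, 0.001]
```

View pics/w4.png

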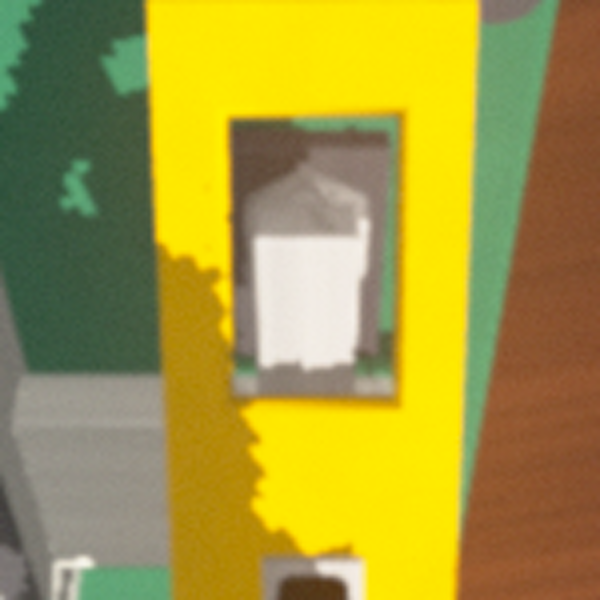

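The head now sits in the eye (eye x 230–403, head x 250–365), with a clear gap between the lip (y 118) and the head's end (y≈180). The plate is about 1.2 mm to +y of the head, so I'll correct that while drawing it in.

```bash
python3 -m inch '[[[-0.6,1.1,-1.7],[0,0,0],0],[[-1.1,2.3,-3.3],[0,0,0],0],[[-1.1,3.4,-5],[0,0,0],0],[[-1.1,4.6,-6.6],[0,0,0],0],[[-1.1,5.7,-8.3],[0,0,0],0],[[-1.1,6.9,-10],[0,0,0],0],[[-1.1,8,-11.6],[0,0,0],0],[[-1.1,8,-11.6],[0,0,0],0]]';  python3 - <<'E'
from h import *
print(where())
plan(.62,-9,40.5,-.0025);plan(.62,-3,40.5,-.0025)
E
```

```text
time: 9.6
ee_pos: [0.6002, -0.0815, 0.097]
tcp_rot: [-125.5, -0.0, 74.5]
wrist_force: [-0.1, 0.7, -2.1]
opening: 0.0083
{'th': np.float64(0.619), 'X': np.float64(-15.8), 'Z': np.float64(40.51), 'lat': np.float64(-2.51), 'yaw': np.float64(0.03), 'F': array([-0.3,  0.6, -2.1]), 't': 9.6, 'op': 8.29, 'M': array([ 0.22,  0.81, -0.01])}
(0.62, -9, 40.5, -0.0025) [0.0, 3.9, -5.5] [-0.001, 0.0, 0.0]
(0.62, -3, 40.5, -0.0025) [0.0, 7.4, -10.4] [-0.001, 0.0, 0.0]
```

```bash
python3 -m inch '[[[0,0.6,-0.8],[0,0,0],0],[[0,1.1,-1.6],[0,0,0],0],[[0,1.7,-2.4],[0,0,0],0],[[0,2.3,-3.2],[0,0,0],0],[[0,2.9,-4],[0,0,0],0],[[0,3.4,-4.8],[0,0,0],0],[[0,3.4,-4.8],[0,0,0],0]]';  python3 -c "
from h import *
print(where())"
python3 -m inch '[[[0,0.3,-0.4],[0,0,0],0],[[0,0.6,-0.8],[0,0,0],0],[[0,0.6,-0.8],[0,0,0],0]]';  python3 -c "
from h import *
print(where())"
```

```text
time: 10.3
ee_pos: [0.606, -0.0831, 0.097]
tcp_rot: [-125.5, -0.0, 74.5]
wrist_force: [-0.6, -0.3, -2.7]
opening: 0.0084
{'th': np.float64(0.619), 'X': np.float64(-9.8), 'Z': np.float64(40.55), 'lat': np.float64(-2.49), 'yaw': np.float64(0.03), 'F': array([-0.5, -0.4, -2.7]), 't': 10.3, 'op': 8.36, 'M': array([0.24, 0.75, 0.02])}
time: 10.6
ee_pos: [0.607, -0.0833, 0.097]
tcp_rot: [-125.5, -0.0, 74.5]
wrist_force: [0.4, 0.3, -2.2]
opening: 0.0082
{'th': np.float64(0.619), 'X': np.float64(-8.77), 'Z': np.float64(40.53), 'lat': np.float64(-2.48), 'yaw': np.float64(0.03), 'F': array([ 0.3,  0.4, -2.2]), 't': 10.6, 'op': 8.23, 'M': array([0.21, 0.81, 0.02])}
```

```bash
python3 -m inch '[[[0,0.3,-0.4],[0,0,0],0],[[0,0.6,-0.8],[0,0,0],0],[[0,0.6,-0.8],[0,0,0],0]]';  python3 -c "
from h import *
print(where())"
python3 -m inch '[[[0,0.3,-0.4],[0,0,0],0],[[0,0.6,-0.8],[0,0,0],0],[[0,0.6,-0.8],[0,0,0],0]]';  python3 -c "
from h import *
print(where())"
```

```text
time: 10.9
ee_pos: [0.608, -0.0836, 0.0969]
tcp_rot: [-125.5, -0.0, 74.5]
wrist_force: [1.2, -0.3, -2.1]
opening: 0.0085
{'th': np.float64(0.619), 'X': np.float64(-7.72), 'Z': np.float64(40.48), 'lat': np.float64(-2.49), 'yaw': np.float64(0.03), 'F': array([ 1.2,  0. , -2.1]), 't': 10.9, 'op': 8.54, 'M': array([ 0.19,  0.8 , -0.  ])}
time: 11.2
ee_pos: [0.609, -0.0839, 0.097]
tcp_rot: [-125.5, -0.0, 74.5]
wrist_force: [-0.2, -1.0, -2.1]
opening: 0.0085
{'th': np.float64(0.619), 'X': np.float64(-6.65), 'Z': np.float64(40.5), 'lat': np.float64(-2.5), 'yaw': np.float64(0.03), 'F': array([ 0. , -1.1, -2.1]), 't': 11.2, 'op': 8.48, 'M': array([ 0.18,  0.85, -0.05])}
```

```bash
python3 -m inch '[[[0,0.3,-0.4],[0,0,0],0],[[0,0.6,-0.8],[0,0,0],0],[[0,0.6,-0.8],[0,0,0],0]]';  python3 -c "
from h import *
print(where())"
python3 -m inch '[[[0,0.3,-0.4],[0,0,0],0],[[0,0.3,-0.4],[0,0,0],0]]';  python3 -c "
from h import *
print(where())"
python3 -m inch '[[[0,0.3,-0.4],[0,0,0],0],[[0,0.3,-0.4],[0,0,0],0]]';  python3 -c "
from h import *
print(where())"
```

```text
time: 11.5
ee_pos: [0.6101, -0.0842, 0.0969]
tcp_rot: [-125.5, -0.0, 74.5]
wrist_force: [-0.0, -0.3, -2.6]
opening: 0.0084
{'th': np.float64(0.619), 'X': np.float64(-5.58), 'Z': np.float64(40.47), 'lat': np.float64(-2.47), 'yaw': np.float64(0.03), 'F': array([ 0.1, -0.3, -2.6]), 't': 11.5, 'op': 8.41, 'M': array([0.22, 0.83, 0.01])}
time: 11.7
ee_pos: [0.6106, -0.0843, 0.0969]
tcp_rot: [-125.5, -0.0, 74.5]
wrist_force: [-0.5, -0.6, -2.6]
opening: 0.0084
{'th': np.float64(0.619), 'X': np.float64(-5.04), 'Z': np.float64(40.47), 'lat': np.float64(-2.48), 'yaw': np.float64(0.03), 'F': array([-0.3, -0.7, -2.6]), 't': 11.7, 'op': 8.43, 'M': array([ 0.22,  0.79, -0.01])}
time: 11.9
ee_pos: [0.6111, -0.0845, 0.0969]
tcp_rot: [-125.5, -0.0, 74.5]
wrist_force: [-0.5, -0.5, -3.1]
opening: 0.0082
{'th': np.float64(0.619), 'X': np.float64(-4.53), 'Z': np.float64(40.44), 'lat': np.float64(-2.49), 'yaw': np.float64(0.02), 'F': array([-0.3, -0.6, -3.1]), 't': 11.9, 'op': 8.2, 'M': array([0.27, 0.88, 0.05])}
```

```bash
python3 -m inch '[[[0,0.3,-0.4],[0,0,0],0],[[0,0.6,-0.8],[0,0,0],0]]';  python3 -c "
from h import *
print(where())"
python3 -m inch '[[[0,0.3,-0.4],[0,0,0],0],[[0,0.3,-0.4],[0,0,0],0]]';  python3 -c "
from h import *
print(where())"
python3 -m inch '[[[0,0.3,-0.4],[0,0,0],0],[[0,0.3,-0.4],[0,0,0],0]]';  python3 -c "
from h import *
print(where())"
```

```text
time: 12.1
ee_pos: [0.6118, -0.0847, 0.0966]
tcp_rot: [-125.4, -0.0, 74.5]
wrist_force: [-2.6, 1.7, -2.7]
opening: 0.0081
{'th': np.float64(0.619), 'X': np.float64(-3.82), 'Z': np.float64(40.16), 'lat': np.float64(-2.48), 'yaw': np.float64(0.04), 'F': array([-3. ,  0.9, -2.7]), 't': 12.1, 'op': 8.13, 'M': array([0.37, 1.41, 0.02])}
time: 12.3
ee_pos: [0.6121, -0.0847, 0.0964]
tcp_rot: [-125.4, -0.0, 74.5]
wrist_force: [-3.6, 0.8, -0.9]
opening: 0.0086
{'th': np.float64(0.618), 'X': np.float64(-3.53), 'Z': np.float64(40.01), 'lat': np.float64(-2.47), 'yaw': np.float64(0.04), 'F': array([-3.6, -0.2, -0.9]), 't': 12.3, 'op': 8.55, 'M': array([0.46, 1.63, 0.04])}
time: 12.5
ee_pos: [0.6124, -0.0848, 0.0962]
tcp_rot: [-125.4, -0.0, 74.5]
wrist_force: [-5.6, 2.2, 0.3]
opening: 0.0086
{'th': np.float64(0.617), 'X': np.float64(-3.25), 'Z': np.float64(39.85), 'lat': np.float64(-2.47), 'yaw': np.float64(0.05), 'F': array([-6. ,  0.6,  0.3]), 't': 12.5, 'op': 8.59, 'M': array([ 0.51,  1.76, -0.02])}
```

```bash
cat >> h.py <<'E'
S=S+np.array([np.cos(PSI),np.sin(PSI)])*.0021   # stem felt: X=-6 in contact
E
python3 - <<'E'
from h import *
print(where())
for Z in (42,43,44,45,46): plan(.618,-6.2,Z,-.0025)
E
```

```text
{'th': np.float64(0.617), 'X': np.float64(-5.35), 'Z': np.float64(39.85), 'lat': np.float64(-2.47), 'yaw': np.float64(0.05), 'F': array([-6. ,  0.6,  0.3]), 't': 12.5, 'op': 8.59, 'M': array([ 0.51,  1.76, -0.02])}
(0.618, -6.2, 42, -0.0025) [-0.0, -2.3, -0.5] [-0.001, 0.001, 0.001]
(0.618, -6.2, 43, -0.0025) [-0.0, -3.1, -1.1] [-0.001, 0.001, 0.001]
(0.618, -6.2, 44, -0.0025) [-0.0, -3.9, -1.7] [-0.001, 0.001, 0.001]
(0.618, -6.2, 45, -0.0025) [-0.0, -4.7, -2.3] [-0.001, 0.001, 0.001]
(0.618, -6.2, 46, -0.0025) [-0.0, -5.6, -2.9] [-0.001, 0.001, 0.001]
```

```bash
python3 -m inch '[[[0,-1,-0.3],[0,0,0],0],[[0,-2.3,-0.5],[0,0,0],0],[[0,-2.3,-0.5],[0,0,0],0]]' >/dev/null;  python3 -c "
from h import *
print(where())"
python3 -m inch '[[[0,-0.4,-0.3],[0,0,0],0],[[0,-0.8,-0.6],[0,0,0],0]]'>/dev/null;  python3 -c "
from h import *
print(where())"
python3 -m inch '[[[0,-0.4,-0.3],[0,0,0],0],[[0,-0.4,-0.3],[0,0,0],0]]'>/dev/null;  python3 -c "
from h import *
print(where())"
```

```text
{'th': np.float64(0.618), 'X': np.float64(-6.13), 'Z': np.float64(42.23), 'lat': np.float64(-2.5), 'yaw': np.float64(0.04), 'F': array([-2.1, -0.2, -2.7]), 't': 12.8, 'op': 8.23, 'M': array([ 0.32,  1.23, -0.03])}
{'th': np.float64(0.618), 'X': np.float64(-6.17), 'Z': np.float64(43.16), 'lat': np.float64(-2.53), 'yaw': np.float64(0.04), 'F': array([-2.1, -0.2, -4. ]), 't': 13.0, 'op': 8.64, 'M': array([ 0.39,  1.32, -0.03])}
{'th': np.float64(0.618), 'X': np.float64(-6.15), 'Z': np.float64(43.68), 'lat': np.float64(-2.51), 'yaw': np.float64(0.05), 'F': array([-1.8, -0.6, -4. ]), 't': 13.2, 'op': 8.39, 'M': array([0.36, 1.25, 0.02])}
```

```bash
python3 -m inch '[[[0,-0.4,-0.3],[0,0,0],0],[[0,-0.4,-0.3],[0,0,0],0]]'>/dev/null;  python3 -c "
from h import *
print(where())"
python3 -m inch '[[[0,-0.4,-0.3],[0,0,0],0],[[0,-0.4,-0.3],[0,0,0],0]]'>/dev/null;  python3 -c "
from h import *
print(where())
for th in (.55,.48,.4,.33,.26,.2): plan(th,-6.1,47.8-6*np.cos(th),-.0025)"
```

```text
{'th': np.float64(0.618), 'X': np.float64(-6.13), 'Z': np.float64(44.22), 'lat': np.float64(-2.5), 'yaw': np.float64(0.05), 'F': array([-2.7,  0.3, -3.8]), 't': 13.4, 'op': 8.15, 'M': array([0.35, 1.27, 0.  ])}
{'th': np.float64(0.617), 'X': np.float64(-6.26), 'Z': np.float64(44.54), 'lat': np.float64(-2.56), 'yaw': np.float64(0.04), 'F': array([-1.2,  0.2, -5.4]), 't': 13.6, 'op': 8.45, 'M': array([0.41, 1.32, 0.01])}
(0.55, -6.1, np.float64(42.68485286764296), -0.0025) [0.1, 7.1, 0.3] [0.067, 0.001, 0.0]
(0.48, -6.1, np.float64(42.478030463324295), -0.0025) [0.1, 13.0, 0.2] [0.137, 0.001, 0.0]
(0.4, -6.1, np.float64(42.27363403598269), -0.0025) [0.1, 19.6, 0.6] [0.217, 0.001, 0.0]
(0.33, -6.1, np.float64(42.12374593882967), -0.0025) [0.0, 25.5, 1.3] [0.287, 0.001, 0.0]
(0.26, -6.1, np.float64(42.00166013119292), -0.0025) [0.0, 31.2, 2.4] [0.357, 0.001, 0.0]
(0.2, -6.1, np.float64(41.91960053295254), -0.0025) [0.0, 36.0, 3.6] [0.417, 0.001, 0.0]
```

```bash
python3 -m inch '[[[0,4,0.3],[0.033,0,0],0],[[0,7.1,0.3],[0.067,0,0],0],[[0,10,0.25],[0.1,0,0],0],[[0,13,0.2],[0.137,0,0],0],[[0,13,0.2],[0.137,0,0],0]]'>/dev/null;  python3 -c "
from h import *
print(where())
for th in (.44,.4,.36,.33,.26,.2): plan(th,-6.1,47.8-6*np.cos(th),-.0025)"
```

```text
{'th': np.float64(0.479), 'X': np.float64(-5.71), 'Z': np.float64(42.39), 'lat': np.float64(-2.49), 'yaw': np.float64(0.04), 'F': array([-3.2, -0.4, -1.3]), 't': 14.1, 'op': 8.76, 'M': array([ 0.54,  1.54, -0.01])}
(0.44, -6.1, np.float64(42.37149002068022), -0.0025) [-0.0, 3.0, -0.0] [0.039, 0.001, 0.0]
(0.4, -6.1, np.float64(42.27363403598269), -0.0025) [-0.0, 6.3, -0.3] [0.079, 0.001, 0.0]
(0.36, -6.1, np.float64(42.18461905793239), -0.0025) [-0.0, 9.7, -0.4] [0.119, 0.001, 0.0]
(0.33, -6.1, np.float64(42.12374593882967), -0.0025) [-0.0, 12.2, -0.4] [0.149, 0.001, 0.0]
(0.26, -6.1, np.float64(42.00166013119292), -0.0025) [-0.0, 18.0, -0.1] [0.219, 0.001, 0.0]
(0.2, -6.1, np.float64(41.91960053295254), -0.0025) [-0.0, 23.0, 0.5] [0.279, 0.001, 0.0]
```

```bash
python3 -m inch '[[[0,1.5,-0.1],[0.02,0,0],0],[[0,3,-0.2],[0.039,0,0],0],[[0,4.7,-0.3],[0.06,0,0],0],[[0,6.4,-0.5],[0.079,0,0],0],[[0,6.4,-0.5],[0.079,0,0],0]]'>/dev/null;  python3 -c "
from h import *
print(where())
for th in (.36,.32,.28,.24,.2): plan(th,-5.9,47.8-6*np.cos(th),-.0025)"
```

```text
{'th': np.float64(0.398), 'X': np.float64(-5.9), 'Z': np.float64(42.0), 'lat': np.float64(-2.54), 'yaw': np.float64(0.04), 'F': array([-5.8, -0.2, -4.2]), 't': 14.6, 'op': 8.88, 'M': array([ 0.45,  1.65, -0.05])}
(0.36, -5.9, np.float64(42.18461905793239), -0.0025) [0.0, 2.9, -0.5] [0.038, 0.001, 0.0]
(0.32, -5.9, np.float64(42.104587491505356), -0.0025) [0.0, 6.3, -0.7] [0.078, 0.001, 0.0]
(0.28, -5.9, np.float64(42.03366737013537), -0.0025) [0.0, 9.6, -0.8] [0.118, 0.001, 0.0]
(0.24, -5.9, np.float64(41.97197215088782), -0.0025) [0.0, 12.9, -0.8] [0.158, 0.001, 0.0]
(0.2, -5.9, np.float64(41.91960053295254), -0.0025) [0.0, 16.2, -0.7] [0.198, 0.001, 0.0]
```

```bash
python3 -m inch '[[[0,1.5,-0.1],[0.02,0,0],0],[[0,2.9,-0.3],[0.038,0,0],0],[[0,4.6,-0.4],[0.058,0,0],0],[[0,6.3,-0.5],[0.078,0,0],0],[[0,6.3,-0.5],[0.078,0,0],0]]'>/dev/null;  python3 -c "
from h import *
print(where())
for th in (.28,.24,.2): plan(th,-6,47.8-6*np.cos(th),-.0025)"
```

```text
{'th': np.float64(0.318), 'X': np.float64(-6.05), 'Z': np.float64(41.61), 'lat': np.float64(-2.54), 'yaw': np.float64(0.04), 'F': array([-5. , -0.5, -4.9]), 't': 15.1, 'op': 8.57, 'M': array([0.46, 1.5 , 0.04])}
(0.28, -6, np.float64(42.03366737013537), -0.0025) [0.0, 2.7, -0.6] [0.038, 0.001, -0.0]
(0.24, -6, np.float64(41.97197215088782), -0.0025) [0.0, 6.0, -0.8] [0.078, 0.001, -0.0]
(0.2, -6, np.float64(41.91960053295254), -0.0025) [0.0, 9.3, -1.0] [0.118, 0.001, -0.0]
```

```bash
python3 -m inch '[[[0,1.4,-0.1],[0.02,0,0],0],[[0,2.8,-0.3],[0.038,0,0],0],[[0,4.5,-0.4],[0.058,0,0],0],[[0,6.1,-0.5],[0.078,0,0],0],[[0,7.8,-0.6],[0.098,0,0],0],[[0,9.4,-0.7],[0.118,0,0],0],[[0,9.4,-0.7],[0.118,0,0],0]]'>/dev/null;  python3 - <<'E'
from h import *
print(where())
p=bot.camera("wrist")
cv2.imwrite("pics/w5.png",cv2.resize(p["frame"][60:210,180:330,::-1],(600,600),interpolation=cv2.INTER_CUBIC))
E
```

```text
{'th': np.float64(0.198), 'X': np.float64(-6.3), 'Z': np.float64(41.26), 'lat': np.float64(-2.58), 'yaw': np.float64(0.03), 'F': array([-6. ,  0.3, -5.8]), 't': 15.8, 'op': 8.17, 'M': array([ 0.4 ,  1.37, -0.  ])}
```

View pics/w5.png

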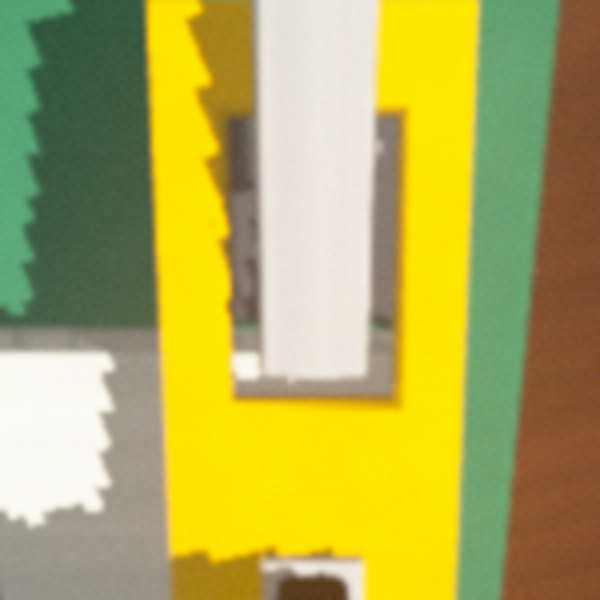

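The head now lies over the lip, and its far end (y≈378) has cleared the eye's far edge (y≈400). It is laterally centred (head 258–372, eye 230–402). Next I'll lower the tilted plate onto the foot's edge.

```bash
python3 -c "
from h import *
print(where())
for Z in (41,38,36,34.5): plan(.19,-7,Z,-.0025)"
```

```text
{'th': np.float64(0.198), 'X': np.float64(-6.33), 'Z': np.float64(41.24), 'lat': np.float64(-2.58), 'yaw': np.float64(0.03), 'F': array([-4.8,  0.7, -6. ]), 't': 15.85, 'op': 8.72, 'M': array([0.35, 1.3 , 0.  ])}
(0.19, -7, 41, -0.0025) [0.1, 0.8, 0.6] [0.008, 0.001, -0.0]
(0.19, -7, 38, -0.0025) [0.1, 3.7, 1.2] [0.008, 0.001, -0.0]
(0.19, -7, 36, -0.0025) [0.1, 5.7, 1.6] [0.008, 0.001, -0.0]
(0.19, -7, 34.5, -0.0025) [0.1, 7.1, 1.9] [0.008, 0.001, -0.0]
```

```bash
python3 -m inch '[[[0,0.8,0.6],[0.008,0,0],0],[[0,2.2,0.9],[0.008,0,0],0],[[0,3.7,1.2],[0.008,0,0],0],[[0,4.7,1.4],[0.008,0,0],0],[[0,5.7,1.6],[0.008,0,0],0],[[0,5.7,1.6],[0.008,0,0],0]]'>/dev/null;  python3 -c "
from h import *
print(where())"
python3 -m inch '[[[0,0.4,0.1],[0,0,0],0],[[0,0.7,0.2],[0,0,0],0],[[0,0.7,0.2],[0,0,0],0]]'>/dev/null;  python3 -c "
from h import *
print(where())"
python3 -m inch '[[[0,0.4,0.1],[0,0,0],0],[[0,0.5,0.1],[0,0,0],0]]'>/dev/null;  python3 -c "
from h import *
print(where())"
```

```text
{'th': np.float64(0.191), 'X': np.float64(-6.73), 'Z': np.float64(35.93), 'lat': np.float64(-2.56), 'yaw': np.float64(0.03), 'F': array([-0.6,  0.4, -3.4]), 't': 16.45, 'op': 8.53, 'M': array([0.14, 0.34, 0.01])}
{'th': np.float64(0.191), 'X': np.float64(-6.69), 'Z': np.float64(35.22), 'lat': np.float64(-2.55), 'yaw': np.float64(0.03), 'F': array([-0.6, -0.1, -2.8]), 't': 16.75, 'op': 8.51, 'M': array([ 0.05,  0.37, -0.01])}
{'th': np.float64(0.191), 'X': np.float64(-6.69), 'Z': np.float64(34.66), 'lat': np.float64(-2.55), 'yaw': np.float64(0.03), 'F': array([-1.2,  0. , -2.2]), 't': 16.95, 'op': 8.35, 'M': array([ 0.15,  0.4 , -0.03])}
```

```bash
python3 -m inch '[[[0,0.3,0.1],[0,0,0],0],[[0,0.5,0.1],[0,0,0],0]]'>/dev/null;  python3 -c "
from h import *
print(where())"
python3 -m inch '[[[0,0.3,0.1],[0,0,0],0],[[0,0.5,0.1],[0,0,0],0]]'>/dev/null;  python3 -c "
from h import *
print(where())
for x in (-10,-13,-16,-18.7): plan(.19,x,33.9+(-6.7-x)*-.19*0,-.0025)"
```

```text
{'th': np.float64(0.191), 'X': np.float64(-6.72), 'Z': np.float64(34.09), 'lat': np.float64(-2.58), 'yaw': np.float64(0.03), 'F': array([-0.6,  0.2, -2.5]), 't': 17.15, 'op': 8.43, 'M': array([0.1 , 0.38, 0.03])}
{'th': np.float64(0.191), 'X': np.float64(-6.68), 'Z': np.float64(33.59), 'lat': np.float64(-2.56), 'yaw': np.float64(0.03), 'F': array([-1.3, -0.1, -2.7]), 't': 17.35, 'op': 8.65, 'M': array([0.15, 0.4 , 0.01])}
(0.19, -10, 33.9, -0.0025) [0.1, -0.9, 3.2] [0.001, 0.0, -0.0]
(0.19, -13, 33.9, -0.0025) [0.1, -1.4, 6.1] [0.001, 0.0, -0.0]
(0.19, -16, 33.9, -0.0025) [0.1, -2.0, 9.1] [0.001, 0.0, -0.0]
(0.19, -18.7, 33.9, -0.0025) [0.1, -2.5, 11.7] [0.001, 0.0, -0.0]
```

```bash
python3 -m inch '[[[0,-0.4,1],[0,0,0],0],[[0,-0.6,2],[0,0,0],0],[[0,-0.9,3.2],[0,0,0],0],[[0,-1.1,4.6],[0,0,0],0],[[0,-1.4,6.1],[0,0,0],0],[[0,-1.4,6.1],[0,0,0],0]]'>/dev/null;  python3 -c "
from h import *
print(where())"
python3 -m inch '[[[0,-0.2,1],[0,0,0],0],[[0,-0.4,2],[0,0,0],0],[[0,-0.6,3],[0,0,0],0],[[0,-0.7,3.7],[0,0,0],0],[[0,-0.7,3.7],[0,0,0],0]]'>/dev/null;  python3 - <<'E'
from h import *
print(where())
plan(.19,-16.9,32.5,-.0025);plan(.19,-16.9,31.5,-.0025)
p=bot.camera("wrist"); a=cv2.resize(p["frame"][60:210,180:330,::-1],(390,390),interpolation=cv2.INTER_CUBIC)
p=bot.camera("scene"); c=proj(p,np.r_[S,.05])[0].astype(int);print(c)
b=cv2.resize(p["frame"][c[1]-35:c[1]+35,c[0]-35:c[0]+35,::-1],(390,390),interpolation=cv2.INTER_CUBIC)
cv2.imwrite("pics/w6.png",np.hstack([a,b]))
E
```

```text
{'th': np.float64(0.191), 'X': np.float64(-13.12), 'Z': np.float64(33.83), 'lat': np.float64(-2.57), 'yaw': np.float64(0.03), 'F': array([ 0.7, -0.3, -2.5]), 't': 17.95, 'op': 8.44, 'M': array([ 0.12,  0.22, -0.  ])}
{'th': np.float64(0.191), 'X': np.float64(-16.99), 'Z': np.float64(33.8), 'lat': np.float64(-2.55), 'yaw': np.float64(0.03), 'F': array([-0.5, -0. , -2.8]), 't': 18.45, 'op': 8.54, 'M': array([0.07, 0.26, 0.  ])}
(0.19, -16.9, 32.5, -0.0025) [0.0, 1.4, 0.1] [0.001, 0.001, -0.0]
(0.19, -16.9, 31.5, -0.0025) [0.0, 2.3, 0.3] [0.001, 0.001, -0.0]
[210 166]
```

View pics/w6.png

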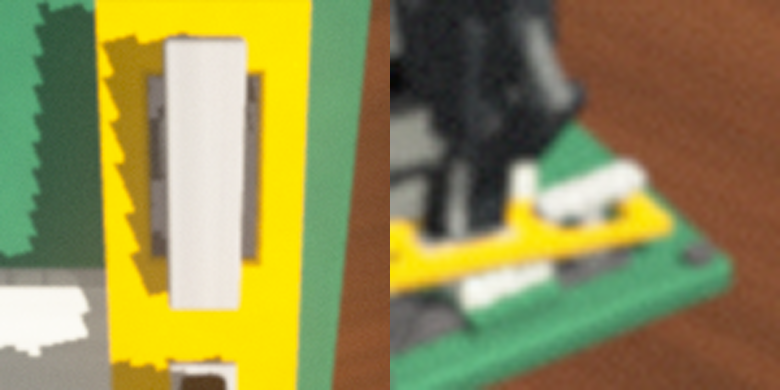

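The left crop shows the head over both ends of the eye (head y 38–308, eye y 73–262) and centred laterally. The scene crop shows the plate tail-high on the foot. Now I'll lower the tail in small steps, watching the force.

```bash
python3 -c "
from h import *
for th in (.16,.14,.12,.1,.08,.05,.02,0): 
    X=100-118.25*np.cos(th)-.7; plan(th,round(X,2),round(41.2-(27.3-X)*np.tan(th),2),-.0025)"
```

```text
(0.16, np.float64(-17.44), np.float64(33.98), -0.0025) [0.0, 2.3, 0.2] [0.031, 0.001, -0.0]
(0.14, np.float64(-17.79), np.float64(34.85), -0.0025) [0.0, 3.0, 0.2] [0.051, 0.001, -0.0]
(0.12, np.float64(-18.1), np.float64(35.73), -0.0025) [0.0, 3.7, 0.2] [0.071, 0.001, -0.0]
(0.1, np.float64(-18.36), np.float64(36.62), -0.0025) [0.0, 4.4, 0.2] [0.091, 0.001, -0.0]
(0.08, np.float64(-18.57), np.float64(37.52), -0.0025) [0.0, 5.1, 0.2] [0.111, 0.001, -0.0]
(0.05, np.float64(-18.8), np.float64(38.89), -0.0025) [0.0, 6.1, 0.1] [0.141, 0.001, -0.0]
(0.02, np.float64(-18.93), np.float64(40.28), -0.0025) [0.0, 7.2, -0.0] [0.171, 0.001, -0.0]
(0, np.float64(-18.95), np.float64(41.2), -0.0025) [0.0, 7.9, -0.1] [0.191, 0.001, -0.0]
```

```bash
python3 -m inch '[[[0,0.8,0.1],[0.01,0,0],0],[[0,1.6,0.1],[0.02,0,0],0],[[0,2.3,0.2],[0.031,0,0],0],[[0,2.3,0.2],[0.031,0,0],0]]'>/dev/null;  python3 -c "
from h import *
print(where())"
python3 -m inch '[[[0,0.3,0],[0.01,0,0],0],[[0,0.7,0],[0.02,0,0],0],[[0,0.7,0],[0.02,0,0],0]]'>/dev/null;  python3 -c "
from h import *
print(where())"
python3 -m inch '[[[0,0.3,0],[0.01,0,0],0],[[0,0.7,0],[0.02,0,0],0],[[0,0.7,0],[0.02,0,0],0]]'>/dev/null;  python3 -c "
from h import *
print(where())"
```

```text
{'th': np.float64(0.159), 'X': np.float64(-17.26), 'Z': np.float64(33.73), 'lat': np.float64(-2.58), 'yaw': np.float64(0.03), 'F': array([-0.3,  0.6, -2.6]), 't': 18.95, 'op': 8.34, 'M': array([0.08, 0.2 , 0.02])}
{'th': np.float64(0.138), 'X': np.float64(-17.47), 'Z': np.float64(34.54), 'lat': np.float64(-2.59), 'yaw': np.float64(0.02), 'F': array([ 0.2,  0.7, -2.3]), 't': 19.25, 'op': 9.08, 'M': array([ 0.1 ,  0.15, -0.01])}
{'th': np.float64(0.118), 'X': np.float64(-17.64), 'Z': np.float64(35.39), 'lat': np.float64(-2.57), 'yaw': np.float64(0.02), 'F': array([-0.3, -0.1, -2.2]), 't': 19.55, 'op': 8.76, 'M': array([ 0.06,  0.12, -0.  ])}
```

```bash
python3 -m inch '[[[0,0.3,0.1],[0.01,0,0],0],[[0,0.7,0.2],[0.02,0,0],0],[[0,0.7,0.2],[0.02,0,0],0]]'>/dev/null;  python3 -c "
from h import *
print(where())"
python3 -m inch '[[[0,0.3,0.1],[0.01,0,0],0],[[0,0.7,0.2],[0.02,0,0],0],[[0,0.7,0.2],[0.02,0,0],0]]'>/dev/null;  python3 -c "
from h import *
print(where())
for th in (.05,.02,0): 
    X=100-118.25*np.cos(th)-.7; plan(th,round(X,2),round(41.2-(27.3-X)*np.tan(th),2),-.0025)"
```

```text
{'th': np.float64(0.097), 'X': np.float64(-18.07), 'Z': np.float64(36.18), 'lat': np.float64(-2.59), 'yaw': np.float64(0.02), 'F': array([ 0.4,  0.3, -2.3]), 't': 19.85, 'op': 8.69, 'M': array([0.02, 0.08, 0.04])}
{'th': np.float64(0.077), 'X': np.float64(-18.43), 'Z': np.float64(36.97), 'lat': np.float64(-2.59), 'yaw': np.float64(0.01), 'F': array([ 0.7, -0.6, -2.3]), 't': 20.15, 'op': 8.45, 'M': array([ 0.03,  0.09, -0.06])}
(0.05, np.float64(-18.8), np.float64(38.89), -0.0025) [0.1, 0.2, -0.1] [0.027, 0.0, -0.0]
(0.02, np.float64(-18.93), np.float64(40.28), -0.0025) [0.1, 1.2, -0.3] [0.057, 0.0, -0.0]
(0, np.float64(-18.95), np.float64(41.2), -0.0025) [0.1, 2.0, -0.5] [0.077, 0.0, -0.0]
```

```bash
python3 -m inch '[[[0,0.1,0],[0.014,0,0],0],[[0,0.2,-0.1],[0.027,0,0],0],[[0,0.2,-0.1],[0.027,0,0],0]]'>/dev/null;  python3 -c "
from h import *
print(where())"
python3 -m inch '[[[0,0.5,-0.1],[0.015,0,0],0],[[0,1,-0.2],[0.03,0,0],0],[[0,1,-0.2],[0.03,0,0],0]]'>/dev/null;  python3 -c "
from h import *
print(where())
for z in (41.2,40.5,40): plan(0,-18.95,z,-.0025)"
```

```text
{'th': np.float64(0.049), 'X': np.float64(-18.49), 'Z': np.float64(38.89), 'lat': np.float64(-2.62), 'yaw': np.float64(0.01), 'F': array([-0.2, -0.4, -2.1]), 't': 20.45, 'op': 8.46, 'M': array([0.01, 0.05, 0.  ])}
{'th': np.float64(0.018), 'X': np.float64(-18.5), 'Z': np.float64(40.09), 'lat': np.float64(-2.64), 'yaw': np.float64(0.0), 'F': array([-0.7, -0.8, -2.9]), 't': 20.75, 'op': 8.65, 'M': array([-0.  , -0.  ,  0.03])}
(0, -18.95, 41.2, -0.0025) [0.1, 0.3, 0.2] [0.018, 0.0, -0.0]
(0, -18.95, 40.5, -0.0025) [0.1, 1.0, 0.2] [0.018, 0.0, -0.0]
(0, -18.95, 40, -0.0025) [0.1, 1.5, 0.3] [0.018, 0.0, -0.0]
```

```bash
python3 -m inch '[[[0,0.3,0.1],[0.009,0,0],0],[[0,0.6,0.2],[0.018,0,0],0],[[0,0.6,0.2],[0.018,0,0],0]]'>/dev/null;  python3 -c "
from h import *
print(where())"
python3 -m inch '[[[0,0.3,0],[0,0,0],0],[[0,0.5,0],[0,0,0],0]]'>/dev/null;  python3 -c "
from h import *
print(where())"
python3 -m inch '[[[0,0.3,0],[0,0,0],0],[[0,0.5,0],[0,0,0],0]]'>/dev/null;  python3 -c "
from h import *
print(where())"
```

```text
{'th': np.float64(-0.001), 'X': np.float64(-18.86), 'Z': np.float64(40.84), 'lat': np.float64(-2.63), 'yaw': np.float64(0.01), 'F': array([-0. ,  1.3, -2.9]), 't': 21.05, 'op': 8.54, 'M': array([ 0.01, -0.  ,  0.  ])}
{'th': np.float64(-0.001), 'X': np.float64(-18.88), 'Z': np.float64(40.3), 'lat': np.float64(-2.63), 'yaw': np.float64(0.01), 'F': array([ 0.4,  0.5, -1.8]), 't': 21.25, 'op': 8.12, 'M': array([ 0.02, -0.01,  0.01])}
{'th': np.float64(-0.001), 'X': np.float64(-18.88), 'Z': np.float64(40.12), 'lat': np.float64(-2.64), 'yaw': np.float64(0.01), 'F': array([-2. , -0.5,  1.7]), 't': 21.45, 'op': 8.62, 'M': array([0.  , 0.26, 0.04])}
```

Run:
```python
from h import *
p=bot.camera("wrist"); a=cv2.resize(p["frame"][60:210,180:330,::-1],(390,390),interpolation=cv2.INTER_CUBIC)
p=bot.camera("scene"); c=proj(p,np.r_[S,.05])[0].astype(int)
b=cv2.resize(p["frame"][c[1]-40:c[1]+40,c[0]-50:c[0]+30,::-1],(390,390),interpolation=cv2.INTER_CUBIC)
cv2.imwrite("pics/w7.png",np.hstack([a,b])); print(where())
```

```text
{'th': np.float64(-0.001), 'X': np.float64(-18.87), 'Z': np.float64(40.11), 'lat': np.float64(-2.66), 'yaw': np.float64(0.0), 'F': array([-1.9,  0.2,  0. ]), 't': 21.55, 'op': 8.6, 'M': array([-0.05,  0.21, -0.03])}
```

View pics/w7.png

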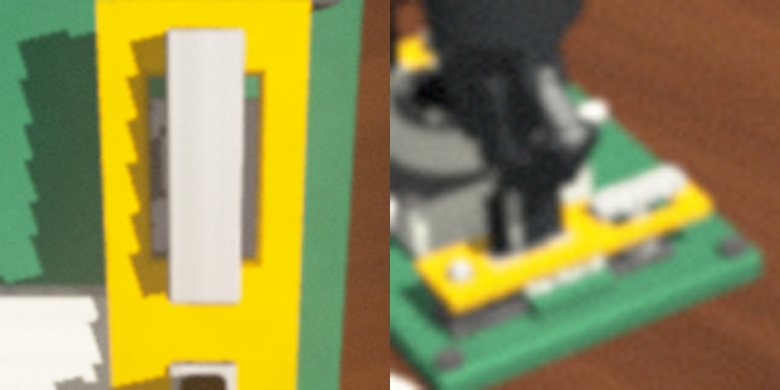

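The plate lies flat, and the pin tip shows through the tail hole at (460,268) in the scene crop. The head overlaps both eye ends about equally (45 and 40 px). Releasing.

```bash
python3 -m inch '[[[0,0,0],[0,0,0],11],[[0,0,0],[0,0,0],13],[[0,0,0],[0,0,0],18],[[0,0,0],[0,0,0],24],[[0,0,0],[0,0,0],30],[[0,0,0],[0,0,0],30]]' 20; python3 -m inch '[[[0,-3,0],[0,0,0],30],[[0,-10,0],[0,0,0],30],[[0,-25,0],[0,0,0],30],[[0,-50,0],[0,0,0],30],[[0,-80,0],[0,0,0],30],[[0,-110,0],[0,0,0],30],[[0,-140,0],[0,0,0],30],[[0,-150,0],[0,0,0],30],[[0,-150,0],[0,0,0],30],[[0,-150,0],[0,0,0],30]]'
python3 - <<'E'
from h import *
print(where()["F"])
p=bot.camera("wrist"); a=cv2.resize(p["frame"][60:260,156:356,::-1],(390,390),interpolation=cv2.INTER_CUBIC)
p=bot.camera("scene"); c=proj(p,np.r_[S,.05])[0].astype(int)
b=cv2.resize(p["frame"][c[1]-40:c[1]+40,c[0]-50:c[0]+30,::-1],(390,390),interpolation=cv2.INTER_CUBIC)
cv2.imwrite("pics/w8.png",np.hstack([a,b]))
E
```

```text
time: 22.15
ee_pos: [0.6202, -0.0872, 0.0517]
tcp_rot: [-90.0, 0.0, 74.5]
wrist_force: [1.4, -0.2, 0.4]
opening: 0.0299
time: 23.15
ee_pos: [0.6202, -0.0871, 0.2009]
tcp_rot: [-89.9, 0.0, 74.5]
wrist_force: [-0.1, -0.6, 0.3]
opening: 0.0303
[ 0.1 -0.6  0.3]
```

View pics/w8.png

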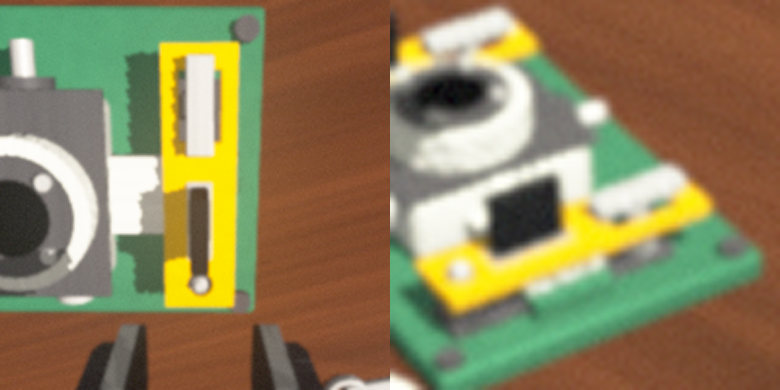

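The keeper is flat, with the pin through the hole at (200,285) and the head over both ends of the eye. The gripper is well clear, so I'm handing in.

```bash
python3 -c "
from workcell import bot
print(bot.job_done())"
```

```text
the job is handed in; nothing more can be done
None
```

The keeper plate is clamped on the free foot and the job is handed in; the last move ended at 23.2 s of the 64 s allowed.

**How it went:** I took the plate by its tab and tilted it 0.62 rad nose down. I lowered the lip past the head's -x end and drew it in until it touched the stem, at about 6 N or less. I then felt the head's underside lightly and levelled the plate with the lip held against the stem. With the plate still slightly tilted I slid it back about 10 mm, then lowered the tail over the pin and set it on the foot at about 4 N. Then I let go and backed 150 mm straight up.

**Last checks:**
- **Pictures:** after release, the wrist and scene views show the plate flat with the pin through the round hole. The head lies over both ends of the eye and is centred sideways.
- **Force:** the wrist force was back near zero after the gripper backed off.
- **Camera error:** the camera estimate of the stud was about 2 mm off along x and 1 to 2 mm off along y. I corrected x from the stem contact and y from a close-up picture.
- **Foot edge:** the contact I expected on the foot's edge before sliding back did not come at the expected height. I went on by the computed clearances, and nothing touched.
- **Not checked:** I did not take a final picture of the whole bench to confirm the strap, wrench and screwdriver were undisturbed. The arm's path stayed clear of them.

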